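Lock the spindle of a wire-spool stand with its tapered key

ROBOT

A 6-joint arm with a two-finger parallel gripper is mounted at the origin on the work surface. World frame = base frame: x ahead of the robot, y to its left, z up, the work surface at z = 0. Lengths are in m, angles in rad, forces in N, time in s.
With the tool pointing down it reaches from about 0.25 to 0.85 m from the base axis. Payload 12.5 kg.
Tool frame: the origin (TCP) lies midway between the tips of the shut fingers; the grasp point (between the pads) lies 19 mm behind it; x points along the fingers, y is the direction in which the jaws open and shut, and the axes are right-handed (so a half turn about x gives the same grasp; the last joint's range is limited). The gripper opens to 93 mm and grips with 3 to 60 N. Pads are 15 mm wide; open, the fingers measure 128 mm over their backs; the gripper's body (75 mm by 188 mm) begins 65 mm behind the grasp point.
Start: joints at [1.07, 0.351, 1.652, -0, 1.139, -0.085], TCP at [0.222, 0.503, 0.219] pointing down, gripper open.
Joint ranges: [-2.75, 2.75], [-0.79, 2.1], [0.01, 2.65], [-1.57, 4.71], [0.07, 3.14], [-2.87, 2.87]. Speed limits (rad/s): [2.22, 2.22, 2.79, 3.14, 3.14, 3.14].

INTERFACE

Orientations are given as a unit quaternion [w, x, y, z].
In Python, from station import get_state, cams, bot, nets gives the robot as it stands. The module is installed in compiled form; this text tells all that it offers.
- The arm moves only by the tool play_rows, never from a script. Its argument "rows" is a list of rows, each a list of 7 numbers: the turn, a rotation vector about the tool's x, y, z in degrees, then the shift along the tool's x, y, z in m, then the opening, from -1 (shut) to 1 (fully open). A call has 1 to 8 rows; each row is the pose to reach, as a shift and turn from the pose measured when the call began, along the tool's axes at that moment; what a row does not reach only later rows make up. A row lasts 1/12 s, in which the tool goes at most 41.7 mm and 7.16 degrees, less where a joint would pass 70% of its speed; a pose out of reach is approached as far as the arm can. A call with a gripper value outside its range is refused whole. The fingers move at their own pace and stop on an object; "newtons" is the grip in N (left out, the last holds). Time passes only in rows, so rows that repeat a pose let the fingers close. It gives the time, the measured TCP pose, the force and the opening at its end, in the units of the state.
- get_state(): the state, without advancing time (a new reading comes with each control period).
- cams.grab_frame(name): name is "scene" or "top" or "wrist"; returns (picture, depth): 480x640x3 uint8, blue, green, red; 480x640 float32, m along the optical axis (not along the pixel's ray), 0 where there is no reading.
- cams.camera_params(name): a dict with "fov_y" (degrees; the focal length in pixels is half the picture's height over the tangent of half this angle, whatever the lens; pixels are square), "cx", "cy" (the principal point, pixels), "cam_to_world" (4x4, takes a point from camera to world coordinates). Camera axes: x right, y up, looking along -z (the intrinsics and any distortion apply to the point x, -y, -z); pixel columns grow to the right and rows downward; lengths in m; the calibration is good to about 2 mm. A picture is of the moment at which its call begins: read the wrist's pose just before it. camera_params takes no time and is no camera call; for the wrist camera it gives the pose at the moment of the call.
- bot.finish_job(): hands the job in, once; it reports no verdict.
Trained networks look in the newest picture that a camera, given by its name, has taken for a name from the list of things; names that differ only in an ending like _2 or _b are one class to them, and where a whole thing is asked for, a point or a joint stands for the part that bears it (a point fixed in the world has none). Each returns a list of dicts, best first, with "conf" (0 to 1); they miss things now and then, are a little off and sometimes report something else, mostly with a low value. They report only what shows in the picture. A call takes as long as a camera call. They do not tell look-alikes from the thing itself.
- nets.recognise(target, camera): "point" ([column, row] in pixels, amid what is visible of it).
- nets.tip_of(target, camera): "point" ([column, row] in pixels: a listed point, or the origin of a listed thing).
The state is a dict: "time": time; "joint_pos": joint angles; "qd": joint speeds; "tau": joint torques, N m; "eef_pos": TCP position; "eef_rot": TCP orientation; "contact_force": force on the tool from outside, world axes, zero at the start; "wrist_torque": the same for the moment, N m; "gripper_width": finger opening in m.
Only numpy, scipy, OpenCV 4.12 (cv2) and the standard library are available. Lean on these libraries where they do the work, as an engineer would, in place of code of your own. Each camera call takes 0.05 s, during which the arm holds its last target. There are 200 camera calls.

TASK

The spindle of the blue wire-spool stand has to be locked in its hub. Slide the spool of wire straight up off the spindle and set it down gently, lying flat on one of its flanges, on the middle of the green mat and let go of it; then press or tap the red-headed tapered key down into the gap between hub and spindle until it is tight, with its head fully down on the hub. Leave the plaster model, the jar and the dental probe where they are.

Things in the scene. Friction and masses are not known exactly. Their poses are not given: they have to be found in the camera images.
- stand: Blue stand fixed to the bench: base plate 115 x 95 x 14 mm, on it a hub 66 mm (its x) by 52 mm (its y) with a flat top face 60 mm above the bench. Origin on the bench, under the upright spindle's axis; z up. The key gap, 16 mm wide in y, is on the +x side of the spindle.
- hub_mouth (a point): Point on the hub's top face at the key gap, 21 mm from the spindle axis along the stand's +x and 60 mm above the bench; same axes as the stand. The fully driven key has the centre of its head straight above this point.
- jaw (a joint): Brass sprung jaw inside the hub, on the outer side of the gap, pushed outward by the key: 0 m when the key is just started, about 0.0024 m when the key is fully home. The key slides only under a push of about 7 N at first, rising to about 9 to 15 N near home; friction then holds it where it is.
- key_top (a point): Centre of the top of the loose steel key's red head, 16 (x) by 24 (y) by 10 mm tall. Blade below: 40 mm long, 14 wide, 5 thick at the tip, 11 under the head. z up along the key, 60 g. At the start it stands in the gap, this point 26 mm above the hub face (86 above the bench), 4 mm under the spool. Fully home, the head's underside is on the hub and this point 10 mm above it.
- spool_center (a point): Centre (on the axis, half-way up) of the spool of copper wire: white flanges 60 mm diameter, 40 mm tall over all, wire 54 mm diameter, through hole 15 mm, about 140 g. z along its axis. At the start it stands on the spindle's shoulder, this centre 110 mm above the bench; lying on the mat it is 24 mm above the bench.
- spindle_tip (a point): Tip of the upright steel spindle, 132 mm above the bench: 10 mm diameter down to a shoulder 90 mm above the bench, below that 21 mm diameter down to the hub face. The spool rests on the shoulder and its top is 2 mm below this tip.
- mat_top (a point): Centre of the top face of the fixed green mat, 110 x 110 mm and 4 mm thick.
- model_center (a point): Bystander: centre of a cream plaster tooth model on a round green plate, 68 mm diameter, 37 mm tall; 18 mm above the bench.
- jar_center (a point): Bystander: centre of a clear jar with blue cap, 52 mm diameter, 55 mm tall.
- probe_center (a point): Bystander: centre of a slim metal dental probe lying on the bench, about 170 mm long, 7 mm thick.
There are look-alikes about, which are no part of the job. Of the things that look like the part that bears mat_top, the middle-sized one is meant.

How it is judged:
On the way, in this order (a step that is already met when the one before it is completed fails the run):
1. the spool, still held by the gripper, is lowered to within 12 mm of the mat (horizontal distance between spool_center and mat_top below 0.035 m and angle between the z axis of spool_center and the z axis of mat_top, either way round below 0.15 rad and z of spool_center in the frame of mat_top below 0.032 m and contact force between spool and the fingers above 0.3 N), for 0.05 s.
2. the spool lies flat on the middle of the mat, let go (horizontal distance between spool_center and mat_top below 0.035 m and angle between the z axis of spool_center and the z axis of mat_top, either way round below 0.15 rad and z of spool_center in the frame of mat_top below 0.024 m and contact force between spool and the fingers below 0.1 N), for 0.2 s.
3. the key is driven home in the gap and tight (z of key_top in the frame of hub_mouth below 0.013 m and horizontal distance between key_top and hub_mouth below 0.006 m and angle between the z axis of key_top and the z axis of hub_mouth, either way round below 0.12 rad and value of joint jaw above 0.0016 m), for 0.2 s.
At the end, for the whole second after the job is handed in: The spool lies at rest flat (within 0.15 rad) on the mat, its centre within 35 mm of the mat's centre; the key stands upright (within 0.12 rad) in the gap with its head within 3 mm of the hub face, within 6 mm of its place, spreading the jaw by more than 1.6 mm, and stays there by itself (all of step 2 and all of step 3 and linear speed of each of spool, key below 0.02 m/s); the robot touches nothing.
It fails at once if the model is moved more than 30 mm (distance of model_center from where it was at the start of the episode above 0.03 m).
It fails at once if the jar is moved more than 30 mm (distance of jar_center from where it was at the start of the episode above 0.03 m).
It fails at once if the probe is moved more than 30 mm (distance of probe_center from where it was at the start of the episode above 0.03 m).
It also fails if it takes over 54 s, if anything falls off the work surface, if the arm or the gripper's body presses on something with over 40 N, if the wrist force passes 120 N, or if a joint passes its speed limit or range.

## Working session

There is one attempt and no reset: what is moved stays moved. The work goes in short steps, Python scripts to look and compute and a tool call to move; the robot and the scene stay as the last step left them, time stands still between calls to the robot, and variables do not carry over. Pictures are saved under pics/ and viewed, about 8 in all and at most 12, crops included, and the job is handed in when it is done.

Besides the shell and the picture viewer there is one more tool, called after "Emit:" as name([rows], argument=value, ...), one row to a line, values as JSON. play_rows: Moves the arm, as the interface text tells. Its arguments: {"type":"object","properties":{"rows":{"type":"array"},"newtons":{"type":"number"}},"required":["rows"]}

```bash
mkdir -p pics; cat > h.py <<'E'
import numpy as np, cv2
from station import get_state, cams, bot, nets
from scipy.spatial.transform import Rotation as R
def par(n):
    p=cams.camera_params(n); f=240/np.tan(np.radians(p["fov_y"])/2); return f,p["cx"],p["cy"],np.array(p["cam_to_world"])
def world(n,d):  # depth image -> HxWx3 world points
    f,cx,cy,T=par(n); v,u=np.mgrid[0:480,0:640]
    P=np.stack([(u-cx)/f*d,-(v-cy)/f*d,-d],-1); return P@T[:3,:3].T+T[:3,3]
def plane(n,u,v,z): # pixel -> world at height z
    f,cx,cy,T=par(n); r=T[:3,:3]@np.array([(u-cx)/f,-(v-cy)/f,-1]); return T[:3,3]+r*(z-T[2,3])/r[2]
def pix(n,p):
    f,cx,cy,T=par(n); q=T[:3,:3].T@(np.array(p)-T[:3,3]); return cx+f*q[0]/-q[2], cy-f*q[1]/-q[2]
E
python3 - <<'E'
from h import *
s=get_state(); print({k:np.round(v,3).tolist() for k,v in s.items()})
ims=[]
for n in("scene","top"):
    print(n, {k:np.round(v,3).tolist() for k,v in cams.camera_params(n).items()})
    im,d=cams.grab_frame(n); W=world(n,d); cv2.imwrite(f"pics/{n}0.png",im); np.save(f"{n}0.npy",W)
    for t in("stand","spool_center","key_top","hub_mouth","spindle_tip","mat_top","model_center","jar_center","probe_center"):
        for r in nets.tip_of(t,n)[:4]:
            u,v=map(int,np.round(r["point"])); print(n,t,round(r["conf"],2),u,v,W[min(v,479),min(u,639)].round(3) if 0<=u<640 and 0<=v<480 else '')
E
```

```text
{'time': 0.0, 'joint_pos': [1.07, 0.351, 1.652, -0.0, 1.139, -0.085], 'qd': [0.001, 0.001, -0.0, 0.001, -0.001, -0.001], 'tau': [0.0, -49.733, -28.525, 0.07, 0.026, -0.0], 'eef_pos': [0.222, 0.503, 0.218], 'eef_rot': [0.692, 0.146, 0.692, -0.146], 'contact_force': [0.284, 0.351, -0.659], 'wrist_torque': [0.05, -0.036, 0.043], 'gripper_width': 0.093}
scene {'fov_y': 56.254, 'cx': 316.971, 'cy': 234.199, 'cam_to_world': [[-0.42, -0.724, 0.547, 1.232], [0.907, -0.323, 0.269, 0.335], [-0.018, 0.609, 0.793, 1.077], [0.0, 0.0, 0.0, 1.0]]}
scene stand 0.9 381 292 [0.638 0.221 0.066]
scene stand 0.29 388 275 [0.622 0.228 0.128]
scene spool_center 0.79 390 274 [0.618 0.231 0.13 ]
scene spool_center 0.71 390 269 [0.606 0.227 0.133]
scene key_top 0.6 381 280 [0.631 0.214 0.109]
scene key_top 0.18 385 289 [0.622 0.227 0.061]
scene hub_mouth 0.77 383 285 [0.634 0.222 0.096]
scene spindle_tip 0.96 388 271 [0.61  0.224 0.128]
scene spindle_tip 0.35 268 311 [ 0.802 -0.022  0.055]
scene mat_top 0.98 210 183 [ 0.443 -0.444  0.004]
scene mat_top 0.87 260 219 [ 0.51  -0.216  0.004]
scene mat_top 0.86 22
[... 204 characters left out ...]
1, 'cx': 313.216, 'cy': 237.619, 'cam_to_world': [[-0.004, 0.987, -0.163, 0.411], [-1.0, -0.001, 0.022, 0.016], [0.022, 0.163, 0.986, 1.188], [0.0, 0.0, 0.0, 1.0]]}
top stand 0.69 216 241 [0.582 0.206 0.107]
top spool_center 0.84 209 234 [0.594 0.217 0.127]
top hub_mouth 0.93 218 229 [0.605 0.198 0.13 ]
top spindle_tip 0.73 206 227 [0.61  0.225 0.126]
top mat_top 0.91 414 212 [ 0.669 -0.257  0.007]
top mat_top 0.81 404 275 [ 0.515 -0.228  0.005]
top mat_top 0.59 492 300 [ 0.455 -0.437  0.005]
top model_center 0.87 139 286 [0.489 0.395 0.025]
top jar_center 0.9 318 162 [ 0.78  -0.022  0.055]
top probe_center 0.73 405 272 [ 0.522 -0.231  0.006]
top probe_center 0.59 296 324 [0.401 0.031 0.006]
```

View pics/top0.png

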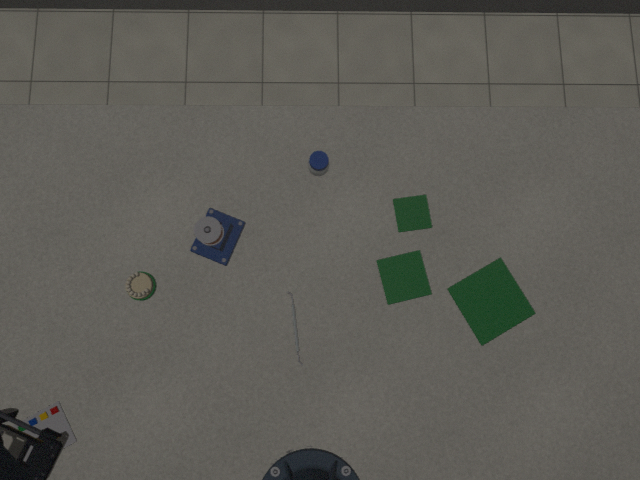

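View pics/scene0.png

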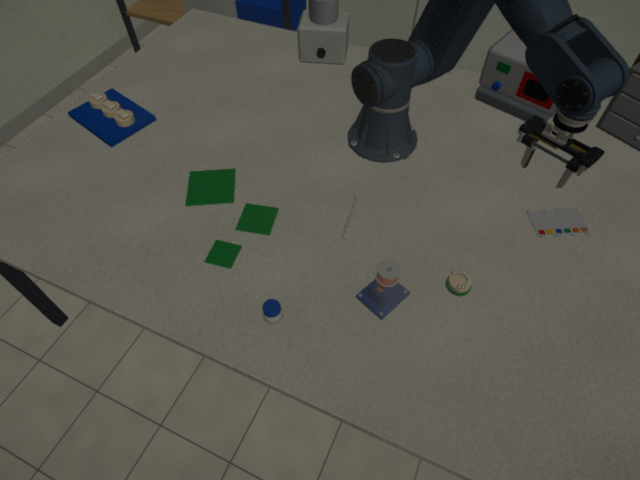

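Three green mats show in the top picture: small (412,213), middle (404,277) and large (491,301). The middle one, about 46 px (110 mm) across, fits the description. I'll measure them and enlarge the view.

```bash
python3 - <<'E'
from h import *
im=cv2.imread("pics/top0.png"); W=np.load("top0.npy")
hsv=cv2.cvtColor(im,cv2.COLOR_BGR2HSV)
m=cv2.inRange(hsv,(45,100,40),(80,255,255)); c,_=cv2.findContours(m,0,2)
for k in c:
    if cv2.contourArea(k)<300: continue
    b=cv2.boxPoints(cv2.minAreaRect(k)); P=np.array([plane("top",u,v,.004) for u,v in b])
    print("mat",P.mean(0).round(4),[np.linalg.norm(P[i]-P[i-1]).round(3) for i in range(4)],b.mean(0).round())
Ws=np.load("scene0.npy")
for n,w in(("top",W),("scene",Ws)):
    reg=(abs(w[...,0]-.6)<.1)&(abs(w[...,1]-.215)<.1)
    t=w[reg&(w[...,2]>.115)]; print(n,"spool top z",np.median(t[:,2]).round(4),len(t),"centre",((t.max(0)+t.min(0))/2).round(4),np.ptp(t,0).round(3))
    b=w[reg&(w[...,2]>.009)&(w[...,2]<.019)][:,:2].astype(np.float32); print(cv2.minAreaRect(b))
im2=cv2.imread("pics/scene0.png")
A=cv2.resize(im[180:340,180:540],None,fx=2.2,fy=2.2,interpolation=3)
B=cv2.resize(im2[240:325,330:480],None,fx=2.6,fy=2.6,interpolation=3)
C=np.zeros((A.shape[0]+B.shape[0],A.shape[1],3),np.uint8);C[:A.shape[0]]=A;C[A.shape[0]:,:B.shape[1]]=B
cv2.imwrite("pics/c1.png",C)
E
```

```text
mat [ 0.4541 -0.4348  0.004 ] [np.float64(0.153), np.float64(0.154), np.float64(0.155), np.float64(0.152)] [491. 301.]
mat [ 0.5114 -0.2271  0.004 ] [np.float64(0.107), np.float64(0.108), np.float64(0.108), np.float64(0.107)] [404. 277.]
mat [ 0.6678 -0.2531  0.004 ] [np.float64(0.083), np.float64(0.083), np.float64(0.084), np.float64(0.082)] [412. 213.]
top spool top z 0.1301 583 centre [0.6048 0.2205 0.1271] [0.059 0.058 0.019]
((0.6096446514129639, 0.21841339766979218), (0.09531407803297043, 0.11531897634267807), 67.6765365600586)
scene spool top z 0.1302 408 centre [0.6061 0.2219 0.1261] [0.058 0.058 0.022]
((0.6122326850891113, 0.2198575735092163), (0.09687530994415283, 0.11616276949644089), 68.38414764404297)
```

View pics/c1.png

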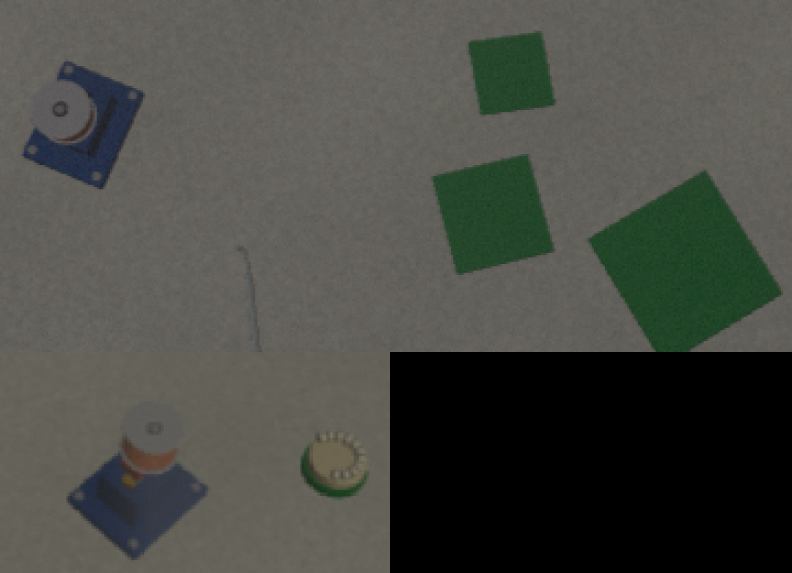

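The enlarged crop confirms the middle mat at crop (493,214): about 108 mm square, with the others at 83 and 153 mm. The stand's +x points to about -22°, the side where the key shows under the spool in the scene view. Next I'll plan the hover over the spool.

```bash
cat >> h.py <<'E'
def row(p,yd=67.7):
    """shift+turn (tool frame) to TCP p, pointing down, tool y at yaw yd deg (nearest of the half turns)"""
    s=get_state(); q=s["eef_rot"]; C=R.from_quat([q[1],q[2],q[3],q[0]]); best=None
    for a in (yd,yd+180):
        a=np.radians(a); y=np.array([np.cos(a),np.sin(a),0]); x=np.array([0,0,-1.]); 
        T=R.from_matrix(np.stack([x,y,np.cross(x,y)],1)); r=(C.inv()*T).as_rotvec(degrees=True)
        print("  turn",r.round(2), "tool y yaw now",np.degrees(np.arctan2(*C.as_matrix()[1::-1,1])).round(1))
    print("shift",C.inv().apply(np.array(p)-s["eef_pos"]).round(4),"eef",np.round(s["eef_pos"],4),"F",np.round(s["contact_force"],1),"w",round(s["gripper_width"],4),"t",round(s["time"],2),"j6",round(s["joint_pos"][5],2))
E
python3 - <<'E'
from h import *
row([.606,.221,.22])
for n,p in(("key",[.6245,.2125,.086]),("spoolc",[.6055,.221,.13])): print(n,pix("scene",p))
E
```

```text
turn [-1.52  0.   -0.  ] tool y yaw now 66.2
  turn [178.48  -0.    -0.  ] tool y yaw now 66.2
shift [-0.0014 -0.1031  0.4651] eef [0.2221 0.5031 0.2186] F [ 0.9 -0.2 -0.2] w 0.0929 t 1.0 j6 -0.08
key (np.float64(380.3064318848507), np.float64(282.58203723053487))
spoolc (np.float64(387.7656380457845), np.float64(268.6251000782115))
```

Emit:
play_rows([
  [-1.5,0,0,0,-0.018,0.08,1],
  [-1.5,0,0,0,-0.036,0.16,1],
  [-1.5,0,0,0,-0.054,0.24,1],
  [-1.5,0,0,0,-0.07,0.32,1],
  [-1.5,0,0,0,-0.09,0.4,1],
  [-1.5,0,0,0,-0.103,0.465,1],
  [-1.5,0,0,0,-0.103,0.465,1],
  [-1.5,0,0,0,-0.103,0.465,1],
], newtons=15)

```text
time: 1.67
eef_pos: [0.4921, 0.304, 0.2188]
eef_rot: [0.694, 0.137, 0.694, -0.137]
contact_force: [0.3, 1.2, 0.8]
gripper_width: 0.0931
```

```bash
python3 - <<'E'
from h import *
row([.606,.221,.22])
E
```

```text
turn [-0.03  0.01 -0.02] tool y yaw now 67.7
  turn [ 1.7997e+02 -2.0000e-02 -2.0000e-02] tool y yaw now 67.7
shift [-0.0012 -0.0335  0.1369] eef [0.4921 0.304  0.2188] F [0.3 1.2 0.8] w 0.0931 t 1.67 j6 -0.71
```

Emit:
play_rows([
  [0,0,0,-0.001,-0.033,0.137,1],
  [0,0,0,-0.001,-0.033,0.137,1],
  [0,0,0,-0.001,-0.033,0.137,1],
  [0,0,0,-0.001,-0.033,0.137,1],
  [0,0,0,-0.001,-0.033,0.137,1],
  [0,0,0,-0.001,-0.033,0.137,1],
])

```text
time: 2.17
eef_pos: [0.6064, 0.2209, 0.2193]
eef_rot: [0.693, 0.137, 0.694, -0.137]
contact_force: [0.4, 1.3, -0.1]
gripper_width: 0.0931
```

```bash
python3 - <<'E'
from h import *
row([.606,.221,.22])
im,d=cams.grab_frame("wrist"); cv2.imwrite("pics/w1.png",im); W=world("wrist",d); np.save("w1.npy",W)
print(np.round(par("wrist")[3],3))
for t in("spool_center","spindle_tip","key_top","hub_mouth"):
    for r in nets.tip_of(t,"wrist")[:2]: print(t,r["conf"],np.round(r["point"]))
t=W[(W[...,2]>.122)&(W[...,2]<.136)&(abs(W[...,0]-.605)<.05)&(abs(W[...,1]-.22)<.05)]
if len(t): print(len(t),np.median(t[:,2]),cv2.minEnclosingCircle(t[:,:2].astype(np.float32)),((t.max(0)+t.min(0))/2).round(4),np.ptp(t,0))
E
```

```text
turn [-0.12 -0.04  0.01] tool y yaw now 67.6
  turn [1.7988e+02 1.0000e-02 6.0000e-02] tool y yaw now 67.6
shift [-0.0007 -0.0001 -0.0003] eef [0.6064 0.2209 0.2193] F [ 0.4  1.3 -0.1] w 0.0931 t 2.17 j6 -0.9
[[ 0.379 -0.89  -0.255  0.534]
 [ 0.925  0.364  0.105  0.25 ]
 [-0.    -0.276  0.961  0.387]
 [ 0.     0.     0.     1.   ]]
spool_center 0.96 [319. 235.]
spindle_tip 0.8 [319. 241.]
4279 0.13201784184502519 ((0.6038979291915894, 0.2226838618516922), 0.0299578458070755) [0.6036 0.2226 0.1291] [0.05918723 0.05929676 0.0137344 ]
```

View pics/w1.png

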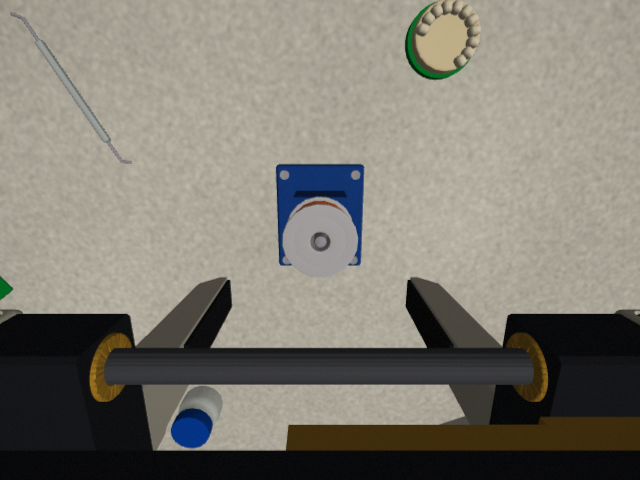

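The wrist picture shows the spool centred between the fingers at (319,241) and the stand square to the jaws. I'll descend so the grasp is about 5 mm above the spool's centre.

Emit:
play_rows([
  [0,0,0,0.03,0,-0.0015,1],
  [0,0,0,0.06,0,-0.0015,1],
  [0,0,0,0.09,0,-0.0015,1],
  [0,0,0,0.11,0,-0.0015,1],
  [0,0,0,0.122,0,-0.0015,1],
  [0,0,0,0.122,0,-0.0015,1],
  [0,0,0,0.122,0,-0.0015,1],
  [0,0,0,0.122,0,-0.0015,0.6],
], newtons=12)

```text
time: 3.08
eef_pos: [0.6049, 0.2235, 0.0998]
eef_rot: [0.695, 0.137, 0.693, -0.136]
contact_force: [0.4, 0.3, 0.5]
gripper_width: 0.0899
```

Emit:
play_rows([
  [0,0,0,0,0,0,0],
  [0,0,0,0,0,0,0],
  [0,0,0,0,0,0,0],
  [0,0,0,0,0,0,0],
  [0,0,0,0,0,0,0],
  [0,0,0,0,0,0,0],
  [0,0,0,0,0,0,0],
  [0,0,0,0,0,0,0],
])

```text
time: 3.75
eef_pos: [0.605, 0.2235, 0.1]
eef_rot: [0.695, 0.137, 0.693, -0.136]
contact_force: [-0.8, -0.2, 3.7]
gripper_width: 0.0583
```

Emit:
play_rows([
  [0,0,0,-0.01,0,0,-0.5],
  [0,0,0,-0.025,0,0,-0.5],
  [0,0,0,-0.04,0,0,-0.5],
  [0,0,0,-0.055,0,0,-0.5],
  [0,0,0,-0.075,0,0,-0.5],
  [0,0,0,-0.1,0,0,-0.5],
  [0,0,0,-0.1,0,0,-0.5],
  [0,0,0,-0.1,0,0,-0.5],
], newtons=20)

```text
time: 4.42
eef_pos: [0.6051, 0.2235, 0.2012]
eef_rot: [0.695, 0.137, 0.692, -0.135]
contact_force: [-0.3, 0.3, -1.3]
gripper_width: 0.0579
```

```bash
python3 - <<'E'
from h import *
row([.5114,-.2271,.10])
for n in("scene","wrist"):
    im,d=cams.grab_frame(n); cv2.imwrite(f"pics/{n}2.png",im); np.save(n+"2.npy",world(n,d))
    if n=="scene":
      for t in("key_top","hub_mouth","spindle_tip","spool_center"):
        for r in nets.tip_of(t,n)[:2]: print(t,r["conf"],np.round(r["point"],1), [plane(n,*r["point"],z).round(4) for z in (.086,.132,.06)])
A=cv2.resize(cv2.imread("pics/scene2.png")[190:330,290:490],None,fx=2,fy=2,interpolation=3)
B=cv2.resize(cv2.imread("pics/wrist2.png"),(400,300))
C=np.zeros((300,800,3),np.uint8);C[:280,:400]=A;C[:,400:]=B;cv2.imwrite("pics/c2.png",C)
E
```

```text
turn [ 0.07  0.23 -0.2 ] tool y yaw now 67.8
  turn [-179.93    0.31    0.37] tool y yaw now 67.8
shift [ 0.1    -0.4529  0.0834] eef [0.6051 0.2235 0.2012] F [-0.3  0.3 -1.3] w 0.0579 t 4.42 j6 -0.9
key_top 0.51 [381.1 283.1] [array([0.6251, 0.2149, 0.086 ]), array([0.6533, 0.2205, 0.132 ]), array([0.6092, 0.2117, 0.06  ])]
hub_mouth 0.92 [381.5 284.9] [array([0.6298, 0.2176, 0.086 ]), array([0.6577, 0.2231, 0.132 ]), array([0.6139, 0.2145, 0.06  ])]
spindle_tip 0.72 [388.5 269. ] [array([0.5767, 0.2178, 0.086 ]), array([0.6071, 0.2233, 0.132 ]), array([0.5595, 0.2147, 0.06  ])]
```

View pics/c2.png

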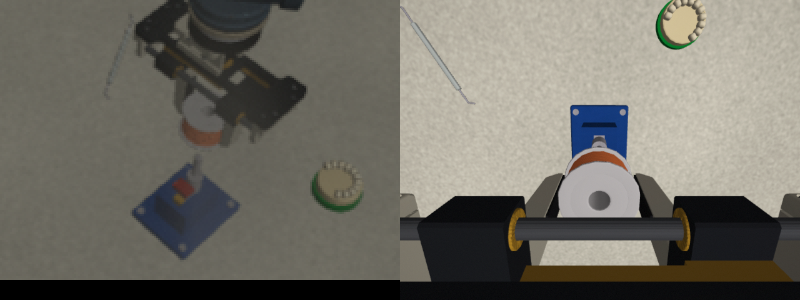

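The spool is off the spindle and held, the key stands in the gap with its red head at crop (182,188), and nothing else is disturbed. Now over to the mat.

Emit:
play_rows([
  [0,0,0,0,-0.03,0.005,-0.5],
  [0,0,0,0,-0.07,0.012,-0.5],
  [0,0,0,0,-0.11,0.02,-0.5],
  [0,0,0,0,-0.15,0.028,-0.5],
  [0,0,0,0,-0.19,0.035,-0.5],
  [0,0,0,0,-0.23,0.043,-0.5],
  [0,0,0,0,-0.26,0.049,-0.5],
  [0,0,0,0,-0.28,0.052,-0.5],
])

```text
time: 5.38
eef_pos: [0.5457, -0.0583, 0.1983]
eef_rot: [0.694, 0.137, 0.694, -0.137]
contact_force: [0.6, 0.6, -1.4]
gripper_width: 0.0579
```

```bash
python3 - <<'E'
from h import *
row([.5114,-.2271,.20])
# spool in tool frame, from the wrist view before the carry
W=np.load("wrist2.npy"); t=W[(abs(W[...,0]-.605)<.05)&(abs(W[...,1]-.2235)<.05)&(W[...,2]>.20)&(W[...,2]<.25)]
z=np.median(t[:,2]); t=t[abs(t[:,2]-z)<.006]
A=np.c_[t[:,:2]-t[:,:2].mean(0),np.ones(len(t))]; k=np.linalg.lstsq(A,t[:,2],rcond=None)[0]
print(len(t),z,"slope",k.round(4),"circle",cv2.minEnclosingCircle(t[:,:2].astype(np.float32)),np.ptp(t,0))
E
```

```text
turn [-0.03  0.03 -0.03] tool y yaw now 67.7
  turn [ 1.7997e+02 -4.0000e-02 -5.0000e-02] tool y yaw now 67.7
shift [-0.0017 -0.1691  0.0324] eef [ 0.5457 -0.0583  0.1983] F [ 0.6  0.6 -1.4] w 0.0579 t 5.38 j6 -1.37
10489 0.23063410863810188 slope [-0.0097 -0.0092  0.2307] circle ((0.5963923931121826, 0.2255406677722931), 0.04479970782995224) [0.05297922 0.0828449  0.01197419]
```

The spool hangs level and its centre is about 9.5 mm above the TCP, so the TCP should be near z ≈ 0.0146 when it touches the mat.

Emit:
play_rows([
  [0,0,0,0,-0.035,0.007,-0.5],
  [0,0,0,0,-0.075,0.014,-0.5],
  [0,0,0,0,-0.115,0.022,-0.5],
  [0,0,0,0,-0.15,0.029,-0.5],
  [0,0,0,0,-0.169,0.032,-0.5],
  [0,0,0,0.03,-0.169,0.032,-0.5],
  [0,0,0,0.06,-0.169,0.032,-0.5],
  [0,0,0,0.09,-0.169,0.032,-0.5],
])

```text
time: 6.05
eef_pos: [0.5108, -0.2273, 0.1071]
eef_rot: [0.694, 0.137, 0.693, -0.137]
contact_force: [0.5, 0.1, -1.3]
gripper_width: 0.0578
```

Emit:
play_rows([
  [0,0,0,0.01,0,0,-0.5],
  [0,0,0,0.025,0,0,-0.5],
  [0,0,0,0.04,0,0,-0.5],
  [0,0,0,0.04,0,0,-0.5],
])

```text
time: 6.38
eef_pos: [0.5098, -0.2267, 0.065]
eef_rot: [0.693, 0.138, 0.695, -0.137]
contact_force: [-0.1, 0.7, -1.5]
gripper_width: 0.0579
```

```bash
python3 - <<'E'
from h import *
row([.5114,-.2271,.0175])
im,d=cams.grab_frame("wrist"); cv2.imwrite("pics/w3.png",im); W=world("wrist",d); e=get_state()["eef_pos"]
h=cv2.cvtColor(im,cv2.COLOR_BGR2HSV); k=cv2.inRange(h,(45,100,30),(80,255,255))>0
k&=(abs(W[...,2]-.004)<.01); print("green bounds",k.sum(),W[k].min(0).round(3),W[k].max(0).round(3))
E
```

```text
turn [-0.09 -0.16 -0.05] tool y yaw now 67.6
  turn [ 1.7991e+02 -8.0000e-02  2.5000e-01] tool y yaw now 67.6
shift [0.0475 0.0002 0.0018] eef [ 0.5098 -0.2267  0.065 ] F [-0.1  0.7 -1.5] w 0.0579 t 6.38 j6 -1.68
green bounds 33613 [ 0.369 -0.458  0.004] [ 0.675 -0.162  0.012]
```

Descend to about 3 mm above contact, then in small steps.

Emit:
play_rows([
  [0,0,0,0.012,0,0.001,-0.5],
  [0,0,0,0.024,0,0.001,-0.5],
  [0,0,0,0.036,0,0.001,-0.5],
  [0,0,0,0.043,0,0.001,-0.5],
  [0,0,0,0.046,0,0.001,-0.5],
  [0,0,0,0.046,0,0.001,-0.5],
  [0,0,0,0.046,0,0.001,-0.5],
])

```text
time: 7.02
eef_pos: [0.5114, -0.2274, 0.0205]
eef_rot: [0.693, 0.138, 0.694, -0.137]
contact_force: [0.0, -0.1, -0.5]
gripper_width: 0.0579
```

Emit:
play_rows([
  [0,0,0,0.001,0,0,-0.5],
  [0,0,0,0.002,0,0,-0.5],
  [0,0,0,0.003,0,0,-0.5],
  [0,0,0,0.003,0,0,-0.5],
])

```text
time: 7.35
eef_pos: [0.5114, -0.2274, 0.0175]
eef_rot: [0.693, 0.138, 0.694, -0.137]
contact_force: [0.0, -0.8, -1.1]
gripper_width: 0.058
```

Emit:
play_rows([
  [0,0,0,0.001,0,0,-0.5],
  [0,0,0,0.002,0,0,-0.5],
  [0,0,0,0.003,0,0,-0.5],
  [0,0,0,0.003,0,0,-0.5],
])

```text
time: 7.68
eef_pos: [0.5114, -0.2274, 0.0145]
eef_rot: [0.693, 0.138, 0.694, -0.137]
contact_force: [-0.3, -0.3, -0.9]
gripper_width: 0.0578
```

Emit:
play_rows([
  [0,0,0,0.0005,0,0,-0.5],
  [0,0,0,0.001,0,0,-0.5],
  [0,0,0,0.0015,0,0,-0.5],
  [0,0,0,0.0015,0,0,-0.5],
])

```text
time: 8.02
eef_pos: [0.5115, -0.2277, 0.0139]
eef_rot: [0.693, 0.137, 0.694, -0.137]
contact_force: [-5.9, -0.3, 12.5]
gripper_width: 0.0578
```

Contact. I'll ease off by 0.5 mm and open.

Emit:
play_rows([
  [0,0,0,-0.0005,0,0,-0.5],
  [0,0,0,-0.0005,0,0,0.3],
  [0,0,0,-0.0005,0,0,0.7],
  [0,0,0,-0.0005,0,0,1],
  [0,0,0,-0.0005,0,0,1],
  [0,0,0,-0.0005,0,0,1],
  [0,0,0,-0.0005,0,0,1],
  [0,0,0,-0.0005,0,0,1],
])

```text
time: 8.68
eef_pos: [0.5115, -0.2277, 0.0144]
eef_rot: [0.693, 0.137, 0.694, -0.137]
contact_force: [-0.2, -0.5, -0.2]
gripper_width: 0.0919
```

Emit:
play_rows([
  [0,0,0,0,0,0,1],
  [0,0,0,0,0,0,1],
  [0,0,0,-0.02,0,0,1],
  [0,0,0,-0.05,0,0,1],
  [0,0,0,-0.09,0,0,1],
  [0,0,0,-0.13,0,0,1],
  [0,0,0,-0.17,0,0,1],
  [0,0,0,-0.17,0,0,1],
])

```text
time: 9.35
eef_pos: [0.5144, -0.2293, 0.192]
eef_rot: [0.697, 0.136, 0.69, -0.138]
contact_force: [1.4, -0.6, -0.3]
gripper_width: 0.093
```

```bash
python3 - <<'E'
from h import *
row([.626,.213,.20])
for n in("wrist","scene"):
    im,d=cams.grab_frame(n); cv2.imwrite(f"pics/{n}4.png",im); W=world(n,d)
    t=W[(abs(W[...,0]-.511)<.06)&(abs(W[...,1]+.227)<.06)&(W[...,2]>.035)&(W[...,2]<.055)]
    if len(t)>50:
        A=np.c_[t[:,:2]-t[:,:2].mean(0),np.ones(len(t))]; print(n,np.linalg.lstsq(A,t[:,2],rcond=None)[0].round(4),((t.max(0)+t.min(0))/2).round(4),np.ptp(t,0))
E
```

```text
turn [-0.07  0.6   0.05] tool y yaw now 67.6
  turn [ 1.7993e+02  9.0000e-02 -9.5000e-01] tool y yaw now 67.6
shift [-0.0091  0.4515 -0.065 ] eef [ 0.5144 -0.2293  0.192 ] F [ 1.4 -0.6 -0.3] w 0.093 t 9.35 j6 -1.68
wrist [-0.0046  0.0024  0.0421] [ 0.5098 -0.2283  0.0401] [0.0593097  0.05964574 0.01010424]
scene [0.002  0.0044 0.044 ] [ 0.5133 -0.2288  0.0428] [0.05924259 0.05965321 0.01495582]
```

View pics/wrist4.png

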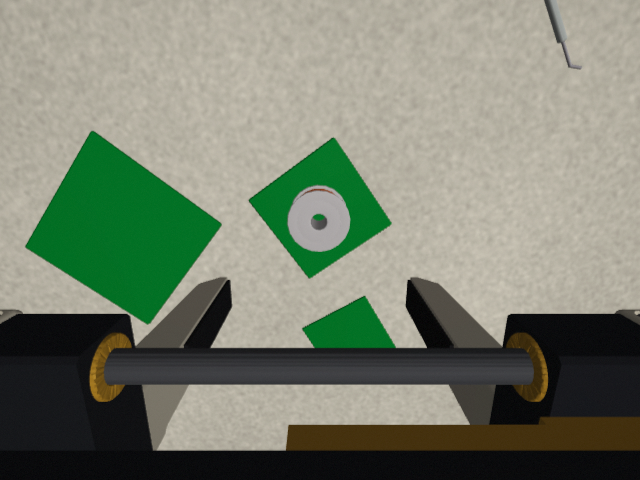

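The spool lies flat at (319,221) on the middle mat and is let go: slope under 0.005, centred within about 2 mm. Now back to the stand.

Emit:
play_rows([
  [0,0.6,0,-0.009,0.035,-0.005,1],
  [0,0.6,0,-0.009,0.075,-0.011,1],
  [0,0.6,0,-0.009,0.115,-0.016,1],
  [0,0.6,0,-0.009,0.155,-0.022,1],
  [0,0.6,0,-0.009,0.195,-0.028,1],
  [0,0.6,0,-0.009,0.235,-0.034,1],
  [0,0.6,0,-0.009,0.27,-0.039,1],
  [0,0.6,0,-0.009,0.31,-0.045,1],
])

```text
time: 10.12
eef_pos: [0.5878, 0.0773, 0.1926]
eef_rot: [0.69, 0.137, 0.697, -0.137]
contact_force: [0.2, -0.1, -0.1]
gripper_width: 0.0931
```

```bash
python3 - <<'E'
from h import *
row([.626,.213,.20])
E
```

```text
turn [-0.08 -0.62  0.09] tool y yaw now 67.6
  turn [1.7991e+02 1.4000e-01 9.7000e-01] tool y yaw now 67.6
shift [-0.0075  0.14   -0.0164] eef [0.5878 0.0773 0.1926] F [ 0.2 -0.1 -0.1] w 0.0931 t 10.12 j6 -1.13
```

Emit:
play_rows([
  [0,-0.6,0,-0.0075,0.035,-0.004,1],
  [0,-0.6,0,-0.0075,0.075,-0.009,1],
  [0,-0.6,0,-0.0075,0.115,-0.014,1],
  [0,-0.6,0,-0.0075,0.14,-0.016,1],
  [0,-0.6,0,-0.0075,0.14,-0.016,1],
  [0,-0.6,0,-0.0075,0.14,-0.016,1],
])

```text
time: 10.62
eef_pos: [0.6256, 0.2137, 0.1976]
eef_rot: [0.693, 0.136, 0.695, -0.138]
contact_force: [0.3, -0.8, -0.6]
gripper_width: 0.0933
```

```bash
python3 - <<'E'
from h import *
row([.626,.213,.20])
im,d=cams.grab_frame("wrist"); cv2.imwrite("pics/w5.png",im); W=world("wrist",d)
for t in("key_top","hub_mouth","spindle_tip"):
    for r in nets.tip_of(t,"wrist")[:2]: print(t,round(r["conf"],2),np.round(r["point"],1),plane("wrist",*r["point"],{"k":.086,"h":.06,"s":.132}[t[0]]).round(4))
h=cv2.cvtColor(im,cv2.COLOR_BGR2HSV); k=(cv2.inRange(h,(0,120,60),(8,255,255))|cv2.inRange(h,(172,120,60),(180,255,255)))>0
k&=(abs(W[...,0]-.62)<.05)&(abs(W[...,1]-.215)<.05)
P=W[k]; print(k.sum(),np.median(P[:,2]),np.percentile(P[:,2],[2,98])); T=P[P[:,2]>np.median(P[:,2])-.003]; print("key top",cv2.minAreaRect(T[:,:2].astype(np.float32)),np.median(T,0))
S=W[(abs(W[...,0]-.605)<.03)&(abs(W[...,1]-.222)<.03)&(W[...,2]>.12)&(W[...,2]<.14)]; print("spindle",len(S),S.mean(0),np.ptp(S,0))
hub=W[(abs(W[...,2]-.06)<.004)&(abs(W[...,0]-.61)<.05)&(abs(W[...,1]-.22)<.05)]; print("hub",cv2.minAreaRect(hub[:,:2].astype(np.float32)),np.median(hub[:,2]))
cv2.imwrite("pics/c5.png",cv2.resize(im[150:400,220:420],None,fx=2.4,fy=2.4,interpolation=3))
E
```

```text
turn [ 0.03 -0.17  0.21] tool y yaw now 67.7
  turn [-179.97   -0.32   -0.27] tool y yaw now 67.7
shift [-0.0024 -0.0005  0.0006] eef [0.6256 0.2137 0.1976] F [ 0.3 -0.8 -0.6] w 0.0933 t 10.62 j6 -0.92
key_top 0.89 [315.5 233.4] [0.6222 0.2093 0.086 ]
hub_mouth 0.77 [323.9 228. ] [0.627  0.2153 0.06  ]
hub_mouth 0.61 [320.  198.4] [0.6001 0.2224 0.06  ]
spindle_tip 0.7 [189.4 412.1] [0.7151 0.0565 0.132 ]
spindle_tip 0.63 [318.3 220.9] [0.6042 0.2193 0.132 ]
462 0.08813975663511053 [0.08600508 0.08953872]
key top ((0.6189018487930298, 0.21477769315242767), (0.02301248535513878, 0.023700570687651634), 68.09454345703125) [0.62329852 0.21249048 0.08815422]
spindle 191 [0.60328286 0.22161231 0.13223179] [0.00954968 0.00962531 0.01623972]
hub ((0.6127455234527588, 0.2177703082561493), (0.05210944637656212, 0.06633415818214417), 67.64659118652344) 0.06233419908768184
```

View pics/c5.png

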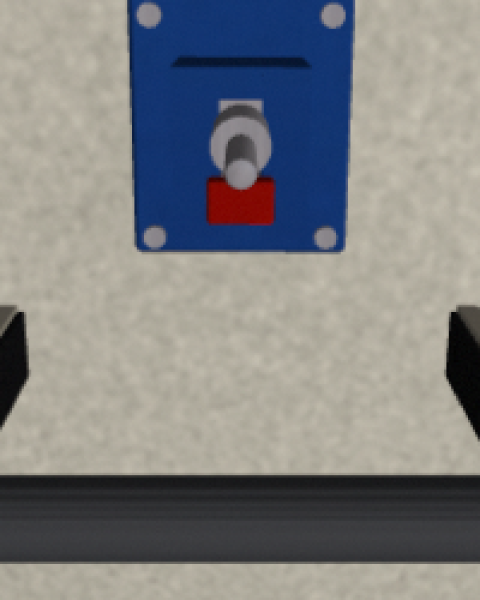

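The key's red head is upright at crop (241,200) beside the spindle. I'll shut the fingers and come down above the head, about 1.5 mm on the outer side to keep off the spindle shoulder.

Emit:
play_rows([
  [0,-0.2,0.2,0,0,0.0006,-1],
  [0,-0.2,0.2,0,0,0.0006,-1],
  [0,-0.2,0.2,0,0,0.0006,-1],
  [0,-0.2,0.2,0,0,0.0006,-1],
  [0,-0.2,0.2,0,0,0.0006,-1],
  [0,-0.2,0.2,0,0,0.0006,-1],
  [0,-0.2,0.2,0,0,0.0006,-1],
  [0,-0.2,0.2,0,0,0.0006,-1],
])

```text
time: 11.48
eef_pos: [0.6267, 0.2114, 0.1995]
eef_rot: [0.694, 0.138, 0.693, -0.137]
contact_force: [-0.8, 0.1, 0.7]
gripper_width: 0.0445
```

Emit:
play_rows([
  [0,0,0,0,0,0,-1],
  [0,0,0,0,0,0,-1],
  [0,0,0,0.015,0,0,-1],
  [0,0,0,0.03,0,0,-1],
  [0,0,0,0.045,0,0,-1],
  [0,0,0,0.055,0,0,-1],
  [0,0,0,0.055,0,0,-1],
  [0,0,0,0.055,0,0,-1],
])

```text
time: 12.15
eef_pos: [0.6268, 0.2114, 0.1444]
eef_rot: [0.694, 0.138, 0.693, -0.137]
contact_force: [-0.1, -0.1, -0.4]
gripper_width: 0.0005
```

```bash
python3 - <<'E'
from h import *
row([.6258,.213,.095])
E
```

```text
turn [-0.15  0.11 -0.05] tool y yaw now 67.6
  turn [ 1.7985e+02 -8.0000e-02 -1.7000e-01] tool y yaw now 67.6
shift [ 0.0494  0.001  -0.0016] eef [0.6268 0.2114 0.1444] F [-0.1 -0.1 -0.4] w 0.0005 t 12.15 j6 -0.92
```

Emit:
play_rows([
  [0,0,0,0.005,0.001,-0.001,-1],
  [0,0,0,0.015,0.001,-0.001,-1],
  [0,0,0,0.025,0.001,-0.001,-1],
  [0,0,0,0.035,0.001,-0.001,-1],
  [0,0,0,0.045,0.001,-0.001,-1],
  [0,0,0,0.049,0.001,-0.001,-1],
  [0,0,0,0.049,0.001,-0.001,-1],
  [0,0,0,0.049,0.001,-0.001,-1],
])

```text
time: 12.82
eef_pos: [0.6264, 0.2127, 0.0953]
eef_rot: [0.694, 0.138, 0.693, -0.137]
contact_force: [-0.0, 0.5, 0.1]
gripper_width: 0.0005
```

```bash
python3 - <<'E'
from h import *
row([.6258,.213,.086])
im,d=cams.grab_frame("wrist"); cv2.imwrite("pics/c6.png",cv2.resize(im[120:420,180:460],None,fx=2,fy=2,interpolation=3))
E
```

```text
turn [-0.15  0.1  -0.04] tool y yaw now 67.6
  turn [ 1.7985e+02 -7.0000e-02 -1.6000e-01] tool y yaw now 67.6
shift [ 0.0093  0.     -0.0007] eef [0.6264 0.2127 0.0953] F [-0.   0.5  0.1] w 0.0005 t 12.82 j6 -0.92
```

View pics/c6.png

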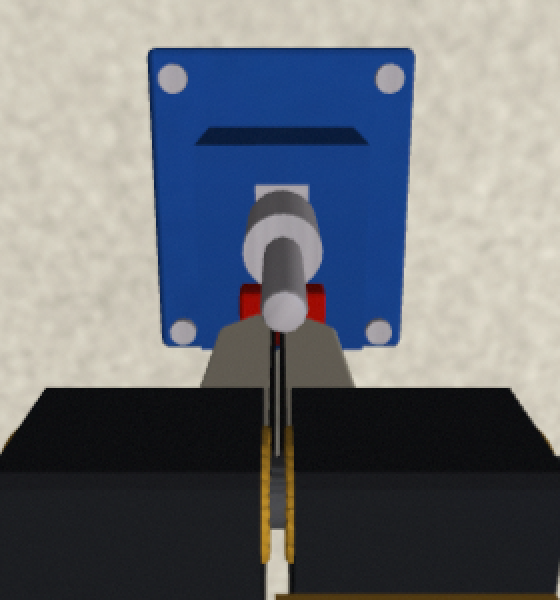

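The shut fingers sit over the head, clear of the spindle. Now press down in steps, watching the force.

Emit:
play_rows([
  [0,0,0,0.003,0,-0.0005,-1],
  [0,0,0,0.006,0,-0.0005,-1],
  [0,0,0,0.008,0,-0.0005,-1],
  [0,0,0,0.01,0,-0.0005,-1],
  [0,0,0,0.012,0,-0.0005,-1],
  [0,0,0,0.012,0,-0.0005,-1],
])

```text
time: 13.37
eef_pos: [0.6263, 0.2131, 0.084]
eef_rot: [0.695, 0.138, 0.693, -0.137]
contact_force: [-0.9, 0.4, 3.7]
gripper_width: 0.0004
```

Emit:
play_rows([
  [0,0,0,0.001,0,0,-1],
  [0,0,0,0.002,0,0,-1],
  [0,0,0,0.003,0,0,-1],
  [0,0,0,0.004,0,0,-1],
  [0,0,0,0.004,0,0,-1],
])

```text
time: 13.78
eef_pos: [0.6265, 0.2134, 0.0808]
eef_rot: [0.695, 0.138, 0.692, -0.137]
contact_force: [-2.6, 1.3, 6.1]
gripper_width: 0.0002
```

Emit:
play_rows([
  [0,0,0,0.001,0,-0.0005,-1],
  [0,0,0,0.002,0,-0.0005,-1],
  [0,0,0,0.003,0,-0.0005,-1],
  [0,0,0,0.004,0,-0.0005,-1],
  [0,0,0,0.005,0,-0.0005,-1],
  [0,0,0,0.005,0,-0.0005,-1],
])

```text
time: 14.28
eef_pos: [0.6266, 0.2139, 0.0767]
eef_rot: [0.695, 0.139, 0.692, -0.137]
contact_force: [-1.1, 0.3, 7.9]
gripper_width: 0.0005
```

Emit:
play_rows([
  [0,0,0,0.001,0,0,-1],
  [0,0,0,0.002,0,0,-1],
  [0,0,0,0.003,0,0,-1],
  [0,0,0,0.003,0,0,-1],
])

```text
time: 14.62
eef_pos: [0.6267, 0.214, 0.0746]
eef_rot: [0.695, 0.139, 0.692, -0.137]
contact_force: [-3.5, 0.2, 9.2]
gripper_width: 0.0004
```

Emit:
play_rows([
  [0,0,0,0.001,-0.0005,-0.0005,-1],
  [0,0,0,0.002,-0.0005,-0.0005,-1],
  [0,0,0,0.003,-0.0005,-0.0005,-1],
  [0,0,0,0.003,-0.0005,-0.0005,-1],
])

```text
time: 14.95
eef_pos: [0.6266, 0.2139, 0.0727]
eef_rot: [0.696, 0.139, 0.691, -0.136]
contact_force: [-2.2, -0.2, 8.6]
gripper_width: 0.0003
```

Emit:
play_rows([
  [0,0,0,0.001,0,0,-1],
  [0,0,0,0.002,0,0,-1],
  [0,0,0,0.003,0,0,-1],
  [0,0,0,0.003,0,0,-1],
])

```text
time: 15.28
eef_pos: [0.6267, 0.2139, 0.0706]
eef_rot: [0.696, 0.139, 0.691, -0.136]
contact_force: [-4.1, -0.7, 10.3]
gripper_width: 0.0007
```

Emit:
play_rows([
  [0,0,0,0.001,0,0,-1],
  [0,0,0,0.002,0,0,-1],
  [0,0,0,0.002,0,0,-1],
])

```text
time: 15.53
eef_pos: [0.6268, 0.2139, 0.0702]
eef_rot: [0.696, 0.139, 0.691, -0.136]
contact_force: [-6.8, -3.6, 15.2]
gripper_width: 0.0004
```

Emit:
play_rows([
  [0,0,0,0.001,0,0,-1],
  [0,0,0,0.0015,0,0,-1],
  [0,0,0,0.0015,0,0,-1],
])

```text
time: 15.78
eef_pos: [0.6268, 0.2139, 0.0702]
eef_rot: [0.696, 0.139, 0.691, -0.136]
contact_force: [-6.4, -1.6, 14.4]
gripper_width: 0.0005
```

Emit:
play_rows([
  [0,0,0,0.001,0,0,-1],
  [0,0,0,0.002,0,0,-1],
  [0,0,0,0.003,0,0,-1],
  [0,0,0,0.004,0,0,-1],
  [0,0,0,0.004,0,0,-1],
])

```text
time: 16.2
eef_pos: [0.6269, 0.2139, 0.0701]
eef_rot: [0.696, 0.139, 0.691, -0.136]
contact_force: [-15.7, -4.1, 35.7]
gripper_width: 0.0009
```

At 36 N it moves no further, so it is seated at z ≈ 0.070. I'll withdraw straight up and check.

Emit:
play_rows([
  [0,0,0,-0.002,0,0,-1],
  [0,0,0,-0.01,0,0,-1],
  [0,0,0,-0.025,0,0,-1],
  [0,0,0,-0.045,0,0,-1],
  [0,0,0,-0.07,0,0,-1],
  [0,0,0,-0.1,0,0,-1],
  [0,0,0,-0.13,0,0,-1],
  [0,0,0,-0.13,0,0,-1],
])

```text
time: 16.87
eef_pos: [0.6282, 0.2143, 0.2065]
eef_rot: [0.699, 0.14, 0.688, -0.135]
contact_force: [1.2, 0.3, 0.8]
gripper_width: 0.0003
```

```bash
python3 - <<'E'
from h import *
row([.6258,.213,.2])
im,d=cams.grab_frame("wrist"); W=world("wrist",d)
h=cv2.cvtColor(im,cv2.COLOR_BGR2HSV); k=(cv2.inRange(h,(0,120,60),(8,255,255))|cv2.inRange(h,(172,120,60),(180,255,255)))>0
k&=(abs(W[...,0]-.62)<.05)&(abs(W[...,1]-.215)<.05); P=W[k]
A=np.c_[P[:,:2]-P[:,:2].mean(0),np.ones(len(P))]; print("key",k.sum(),np.median(P,0),np.percentile(P[:,2],[5,95]),"slope",np.linalg.lstsq(A,P[:,2],rcond=None)[0].round(3))
hub=W[(abs(W[...,2]-.06)<.004)&(abs(W[...,0]-.61)<.05)&(abs(W[...,1]-.22)<.05)]; print("hub z",np.median(hub[:,2]))
S=W[(abs(W[...,0]-.605)<.03)&(abs(W[...,1]-.222)<.03)&(W[...,2]>.12)&(W[...,2]<.14)]; print("spindle",len(S),S.mean(0))
im2,d2=cams.grab_frame("scene"); V=world("scene",d2)
t=V[(abs(V[...,0]-.511)<.06)&(abs(V[...,1]+.227)<.06)&(V[...,2]>.035)&(V[...,2]<.055)]; print("spool",((t.max(0)+t.min(0))/2).round(4))
im0=cv2.imread("pics/scene0.png"); 
for x0,y0,x1,y1 in((440,260,480,300),(255,290,290,325),(338,190,365,245)): print("bystander diff",np.abs(im0[y0:y1,x0:x1].astype(int)-im2[y0:y1,x0:x1]).mean().round(1))
C=np.zeros((560,800,3),np.uint8);C[:480,:384]=cv2.resize(im[150:350,240:400],None,fx=2.4,fy=2.4,interpolation=3);C[:512,400:800]=cv2.resize(im2[200:328,330:430],(400,512),interpolation=3)
cv2.imwrite("pics/c7.png",C)
E
```

```text
turn [-0.12  0.8  -0.6 ] tool y yaw now 67.6
  turn [179.88  -0.94  -1.25] tool y yaw now 67.6
shift [ 0.0065 -0.0022 -0.0018] eef [0.6282 0.2143 0.2065] F [1.2 0.3 0.8] w 0.0003 t 16.87 j6 -0.92
key 349 [0.62328156 0.21412248 0.06868149] [0.0673784  0.06984397] slope [-0.489  0.199  0.069]
hub z 0.05881444376229086
spindle 169 [0.60224917 0.22235101 0.12947922]
spool [ 0.5127 -0.2294  0.0423]
bystander diff 5.3
bystander diff 5.3
bystander diff 14.8
```

View pics/c7.png

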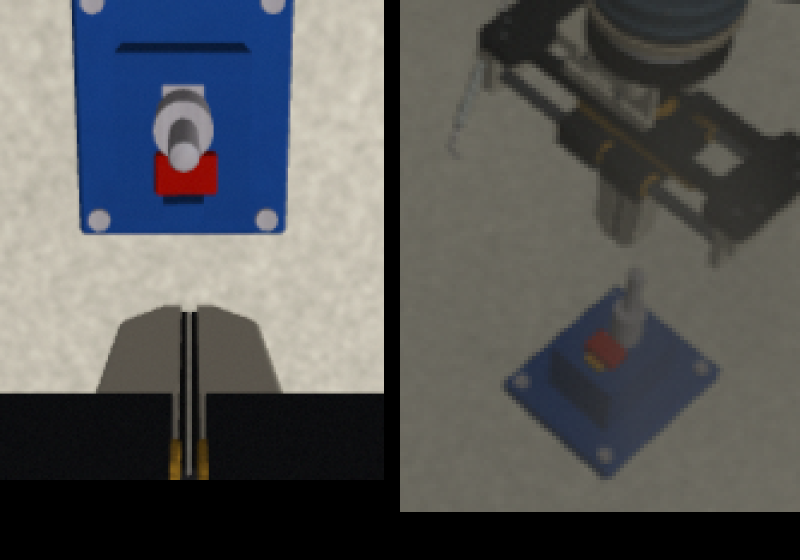

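```bash
python3 - <<'E'
from h import *
ex=np.array([np.cos(np.radians(-22.3)),np.sin(np.radians(-22.3))]); ey=np.array([-ex[1],ex[0]])
for n in("wrist","wrist","wrist","scene"):
    im,d=cams.grab_frame(n); W=world(n,d); h=cv2.cvtColor(im,cv2.COLOR_BGR2HSV)
    k=(cv2.inRange(h,(0,120,40),(8,255,255))|cv2.inRange(h,(172,120,40),(180,255,255)))
    if n=="wrist": k=cv2.erode(k,np.ones((3,3)))
    k=(k>0)&(abs(W[...,0]-.62)<.04)&(abs(W[...,1]-.215)<.04); P=W[k]
    P=P[abs(P[:,2]-np.median(P[:,2]))<.004]
    u=(P[:,:2]-[.6245,.2135])@np.c_[ex,ey]; A=np.c_[u-u.mean(0),np.ones(len(u))]
    c=np.linalg.lstsq(A,P[:,2],rcond=None)[0]; r=P[:,2]-A@c; g=abs(r)<2*r.std(); c=np.linalg.lstsq(A[g],P[g,2],rcond=None)[0]
    print(n,len(P),"slope x,y,z",c.round(4),"u range",u.min(0).round(4),u.max(0).round(4),"binned z by x",[(round(a*1e3),P[(u[:,0]>=a)&(u[:,0]<a+.003),2].mean().round(4)) for a in np.arange(-.009,.009,.003) if ((u[:,0]>=a)&(u[:,0]<a+.003)).sum()>3])
    hub=(abs(W[...,2]-.06)<.004)&(abs(W[...,0]-.61)<.05)&(abs(W[...,1]-.22)<.05); Q=W[hub]; uq=(Q[:,:2]-[.6245,.2135])@np.c_[ex,ey]
    print(" hub slope",np.linalg.lstsq(np.c_[uq,np.ones(len(uq))],Q[:,2],rcond=None)[0].round(4))
E
```

```text
wrist 266 slope x,y,z [-0.0024 -0.0053  0.0704] u range [-0.0098 -0.0101] [0.0049 0.0115] binned z by x [(-9, np.float64(0.0702)), (-6, np.float64(0.0706)), (-3, np.float64(0.0704)), (0, np.float64(0.0703)), (3, np.float64(0.0702))]
 hub slope [-0.0043 -0.0017  0.0604]
wrist 263 slope x,y,z [-0.013  -0.0189  0.071 ] u range [-0.0092 -0.0095] [0.0053 0.0112] binned z by x [(-9, np.float64(0.071)), (-6, np.float64(0.0708)), (-3, np.float64(0.0712)), (0, np.float64(0.0711)), (3, np.float64(0.0709))]
 hub slope [-0.0022 -0.0008  0.0611]
wrist 266 slope x,y,z [-0.005  -0.0032  0.0716] u range [-0.0091 -0.0096] [0.005  0.0119] binned z by x [(-9, np.float64(0.0715)), (-6, np.float64(0.0717)), (-3, np.float64(0.0715)), (0, np.float64(0.0715)), (3, np.float64(0.0716))]
 hub slope [ 0.0015 -0.0002  0.0615]
scene 31 slope x,y,z [0.08   0.0216 0.0702] u range [-0.0066 -0.0075] [0.0071 0.0133] binned z by x [(-6, np.float64(0.0701)), (-3, np.float64(0.0703)), (0, np.float64(0.0702)), (3, np.float64(0.0703))]
 hub slope [-0.0102 -0.0112  0.0602]
```

The head is level (slope under 0.02) and its top is 10.0 mm above the hub face. The arm is clear, so I'm handing in.

```bash
python3 -c "
from h import *
print(bot.finish_job())"
```

```text
the job is handed in; nothing more can be done
None
```

The job is done and handed in at about 17 s of the 54 s allowed; no verdict was reported.

- **Spool:** I lifted it straight up off the spindle, lowered it onto the middle-sized (about 108 mm) green mat and let go. It lies flat, with a slope under 0.005, and its centre is about 2–3 mm from the mat's centre.
- **Key:** I pressed it down with the shut fingers at about 4–10 N, then to 36 N, where it moved no further. Depth readings put the top of its head 10.0 mm above the hub face and level to within 0.02 in the wrist views.
- **Bystanders:** the model and jar look unchanged in the scene picture. The probe patch differed somewhat more (14.8 against 5.3 grey levels). The arm partly overlapped that part of the picture, I never moved near the probe, and I did not check it separately.

**Readings that disagreed:**
- My first key-tilt fit gave a slope of 0.5. I put that down to mixed edge pixels, because repeat fits with outliers removed gave the level result.
- The scene camera's fit gave a slope of 0.08 from only 31 pixels.
- The jaw's travel could not be measured directly. I judged the key tight from the head being fully down.

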